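# Clear the strainer from the glass and hold the jigger ready over it

### The arm

A 6-joint arm with a two-finger parallel gripper is mounted at the origin on a cart in front of the work surface, level with it; the furniture and walls round the work are solid. World frame = base frame: x ahead of the robot, y to its left, z up, the work surface at z = 0. Lengths are in m, angles in rad, forces in N, time in s.
With the tool pointing down it reaches from about 0.3 to 0.75 m from the base axis. Payload 8.5 kg.
Tool frame: the origin (TCP) lies midway between the tips of the shut fingers; the grasp point (between the pads) lies 19 mm behind it; z points along the fingers, y is the line along which they close (so a half turn about z gives the same grasp; the last joint's range is limited). The gripper opens to 85 mm and grips with 20 to 120 N. Pads are 22 mm wide; open, the fingers measure 114 mm over their backs; the gripper's body (76 mm by 85 mm) begins 54 mm behind the grasp point. The pads swing forward as they close: fully open they stand 13 mm farther back than shut.
Start: joints at [1.093, 0.381, 1.297, -0, 1.464, -0.215], TCP at [0.143, 0.531, 0.231] pointing down, gripper open.
Joint ranges: [-3.11, 3.11], [-0.89, 2.33], [0.22, 2.48], [-1.42, 4.56], [0.17, 2.85], [-2.88, 2.88]. Speed limits (rad/s): [2.39, 2.39, 3.14, 3.14, 3.14, 3.14].

### API

Orientations are given as a 3x3 rotation matrix whose columns are the frame's x, y, z axes.
In Python, from plant import observe, capture, camera_model, sign_off gives the robot as it stands.
- The arm moves only by the tool play_rows, never from a script. Its argument "plan" is a list of rows, each a list of 3 entries, a list of its own where there are three numbers: the shift along the tool's x, y, z normalised to -1 to 1, where 1 is 0.025 m, then the turn, a rotation vector about the tool's x, y, z normalised to -1 to 1, where 1 is 0.1 rad, then the opening, from 0 (shut) to 1 (fully open). A call has 1 to 12 rows; each row shifts and turns the commanded pose from where the row before left it, along the tool's axes as they then stand; what a row does not reach is not made up. A row lasts 1/10 s, in which the tool goes at most 50 mm and 8.59 degrees, less where a joint would pass 70% of its speed; a pose out of reach is approached as far as the arm can. A call with a number of a shift or a turn outside -1 to 1 is refused whole. A call with a gripper value outside its range is refused whole. The fingers move at their own pace and stop on an object; "squeeze" is the grip in N (left out, the last holds). Time passes only in rows, so rows that do not move let the fingers close. It gives the time, the measured TCP pose, the force, the opening and the grip force at its end, in the units of the state.
- observe(): the state, without advancing time (a new reading comes with each control period).
- capture(name): name is "side" or "top"; returns (picture, depth): 384x512x3 uint8, red, green, blue; 384x512 float32, m along the optical axis (not along the pixel's ray), 0 where there is no reading.
- camera_model(name): a dict with "mtx" (3x3 intrinsics, pixels), "k1" (the pictures are not rectified: a ray, as slopes to the right and down, at radius r is drawn at 1 + k1 r^2 times it, then the intrinsics apply), "view" (4x4, takes a point from world to camera coordinates). Camera axes: x right, y up, looking along -z (the intrinsics and any distortion apply to the point x, -y, -z); pixel columns grow to the right and rows downward; lengths in m; the calibration is good to about 2 mm. A picture is of the moment at which its call begins. camera_model takes no time and is no camera call.
- sign_off(): hands the job in; it is judged then, once.
The state is a dict: "t": time; "joints": joint angles; "dq": joint speeds; "effort": joint torques, N m; "ee_pos": TCP position; "eef_rot": TCP orientation; "ft_force": force on the tool from outside, world axes, zero at the start; "ft_torque": the same for the moment, N m; "finger_gap": finger opening in m; "grasp_force": force on a finger pad.
Only numpy, scipy, OpenCV 4.12 (cv2) and the standard library are available. Lean on these libraries where they do the work, as an engineer would, in place of code of your own. Each camera call takes 0.05 s, during which the arm holds its last target. There are 200 camera calls.

### The job

First take the steel strainer off the mouth of the upright glass and hang it on its black drip stand: eye over the pin and down on the shoulder, disc flat on the ring seat, and let go of it. Then pick up the steel jigger, carry it over the white riser with the upside-down clean glasses and hold it upright over the upright glass, centred on its mouth, with its foot about 15 mm above the rim and touching nothing but the gripper. Finish while still holding it there; leave the upright glass where it stands and do not knock the clean glasses.

Things in the scene. Friction and masses are not known exactly. Their poses are not given: they have to be found in the camera images.
- strainer_grip (a point): Steel bar strainer, 0.11 kg, lying loose on the upright glass: disc 88 mm across, 4 mm thick; flat handle (16 mm wide, 6 mm thick) along its +x, pointing roughly away from the robot; eye at the end. This point: middle of the handle, 78 mm along +x from the disc's centre, 47 mm before the eye's centre, 3 mm above the flat underside. Free handle 33 mm either way. z up.
- strainer_eye (a point): Centre of the strainer's round eye (28 mm outside, 18 mm hole, vertical axis), at the level of the flat underside; axes as the strainer's (x from disc to eye, z up). The dark wire coil under the disc is only looks.
- post_shoulder (a point): Centre of the shoulder (26 mm across, 45 mm above the worktop) of the steel post on the drip stand. From it a pin 9 mm thick, blunt-tipped, rises 29 mm, for the strainer's eye. x points from the stand's ring seat to the post: the hung strainer's x points the same way, its underside level on shoulder and seat.
- stand: Drip stand, fixed: black base 205 x 90 mm, 8 mm high, with a steel ring seat (80 mm across, rim 45 mm above the worktop) for the disc and, 125 mm along +x from the seat's centre, the steel post. Origin at the worktop under the seat's centre. Between seat and post is free room for fingers under the handle.
- glass_rim (a point): Upright clear tumbler, loose, 78 mm across, 92 mm high, 0.22 kg, open at the top. This point is the centre of its mouth at rim height. It stands to the left or the right of the riser, the jigger on the other side.
- jigger_mid (a point): Double steel jigger (hourglass), loose, 43 mm across, 73 mm high, 0.09 kg give or take a third, standing upright on the worktop. This point is its centre, half-way up: its foot is 36.5 mm below, its upper rim 36.5 mm above. To the touch its waist is filled: it can be gripped anywhere on its height like a cylinder about 42 mm across.
- riser: White block, fixed, 100 mm along its x, 220 mm along its y, 62 mm high, standing between jigger and upright glass with its long side running away from the robot. Origin at the centre of its underside. With the clean glasses on it, it reaches to 154 mm above the worktop.
- clean_glass_a: Clean tumbler, loose, upside down on the riser, 78 mm across, 92 mm high. Origin at the centre of its underside.
- clean_glass_b: The second clean tumbler, same size, upside down on the riser, about 110 mm from the first. Origin at the centre of its underside.

How it is judged:
By the outcome, as a careful person would: the job done as asked, in the order asked, and still so for the second after the job is handed in, while the arm keeps its last pose, push and grip.
It also fails if it takes over 72 s, if anything falls off the work surface, if the arm or the gripper's body presses on something with over 40 N, if the wrist force passes 120 N, or if a joint passes its speed limit or range.

## Working session

There is one attempt and no reset: what is moved stays moved. The work goes in short steps, Python scripts to look and compute and a tool call to move; the robot and the scene stay as the last step left them, time stands still between calls to the robot, and variables do not carry over. Pictures are saved under pics/ and viewed, at most 10 in all, crops included, and the job is handed in when it is done.

Besides the shell and the picture viewer there is one more tool, called after "Call:" as name(argument=value, ...) on one line, values as JSON. play_rows: Moves the arm, as the interface text tells. Scaled input: -1 to 1 covers 0.025 m each way for a shift and 0.1 rad each way for a turn. Its arguments: {"type":"object","properties":{"plan":{"type":"array"},"squeeze":{"type":"number"}},"required":["plan"]}

```bash
ls; mkdir -p pics; cat > h.py <<'E'
import numpy as np, cv2
from plant import observe, capture, camera_model
def ray(name,uv):
    m=camera_model(name);K=np.array(m["mtx"],float);V=np.array(m["view"],float)
    p=cv2.undistortPoints(np.array(uv,float).reshape(-1,1,2),K,np.array([m["k1"],0,0,0.])).reshape(-1,2)
    d=np.c_[p[:,0],-p[:,1],-np.ones(len(p))]
    R=V[:3,:3];return -R.T@V[:3,3], d@R
def onz(name,uv,z):
    o,d=ray(name,uv);return o+d*((z-o[2])/d[:,2])[:,None]
def pts(name,uv,depth):
    o,d=ray(name,uv);return o+d*np.array([depth[int(v),int(u)] for u,v in uv])[:,None]
E
python3 - <<'E'
from h import *
s=observe();print({k:np.round(v,3).tolist() for k,v in s.items()})
for n in("top","side"):
    p,d=capture(n);cv2.imwrite(f"pics/{n}0.png",p[:,:,::-1]);np.save(f"{n}0.npy",d);np.save(f"{n}0c.npy",p)
    m=camera_model(n);V=np.array(m["view"]);print(n,m["mtx"],m["k1"],-V[:3,:3].T@V[:3,3],V[:3,:3].round(3).tolist())
E
```

```text
pics
{'t': 0.0, 'joints': [1.093, 0.381, 1.298, 0.0, 1.464, -0.215], 'dq': [-0.0, -0.001, -0.001, 0.0, 0.001, 0.0], 'effort': [-0.0, -44.846, -23.127, -0.0, 0.005, -0.0], 'ee_pos': [0.143, 0.531, 0.231], 'eef_rot': [[-0.966, 0.26, -0.001], [0.26, 0.966, -0.001], [0.0, -0.001, -1.0]], 'ft_force': [-0.116, -0.031, 1.003], 'ft_torque': [-0.005, -0.038, 0.036], 'grasp_force': 0.0, 'finger_gap': 0.086}
top [[380.17616292   0.         256.06359486]
 [  0.         380.17616292 194.82528853]
 [  0.           0.           1.        ]] -0.02883630156875008 [ 0.44047631 -0.01850559  1.32030986] [[-0.003, -1.0, -0.016], [0.996, -0.004, 0.092], [-0.092, -0.016, 0.996]]
side [[448.62363588   0.         255.60687798]
 [  0.         448.62363588 184.40520402]
 [  0.           0.           1.        ]] -0.1704964947770563 [ 0.0059903  -0.83327519  0.69755178] [[0.808, -0.588, -0.024], [0.327, 0.415, 0.849], [-0.489, -0.694, 0.528]]
```

View pics/top0.png

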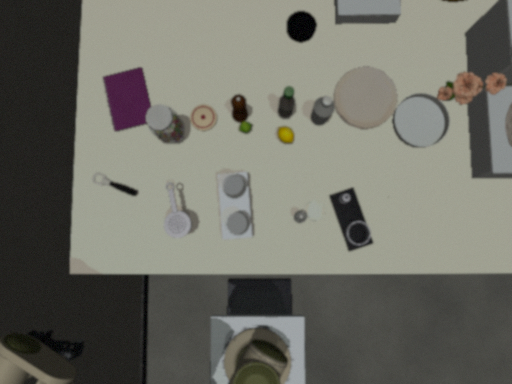

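View pics/side0.png

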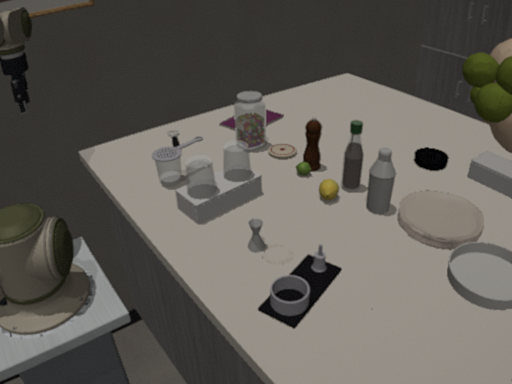

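The top view shows the glass with strainer at about (178,222), the riser at (236,205) with clean glasses at (234,185) and (238,222), the jigger at (300,215) and the stand at (351,220), with its ring at (358,233) and post at (346,198). The side view agrees. I'll zoom in next.

```bash
python3 - <<'E'
import numpy as np, cv2
p=np.load("top0c.npy")[:,:,::-1]
a=cv2.resize(p[175:255,155:255],None,fx=4,fy=4,interpolation=cv2.INTER_CUBIC)
b=cv2.resize(p[175:255,285:385],None,fx=4,fy=4,interpolation=cv2.INTER_CUBIC)
s=np.load("side0c.npy")[:,:,::-1]
c=cv2.resize(s[125:195,140:240],None,fx=4,fy=4,interpolation=cv2.INTER_CUBIC)
d=cv2.resize(s[210:330,235:350],(400,280),interpolation=cv2.INTER_CUBIC)
cv2.imwrite("pics/z.png",np.clip(np.vstack([np.hstack([a,b]),np.hstack([c,d])])[:600]*1.2,0,255))
E
```

```text
[ WARN:0@0.076] global loadsave.cpp:1063 imwrite_ Unsupported depth image for selected encoder is fallbacked to CV_8U.
```

View pics/z.png

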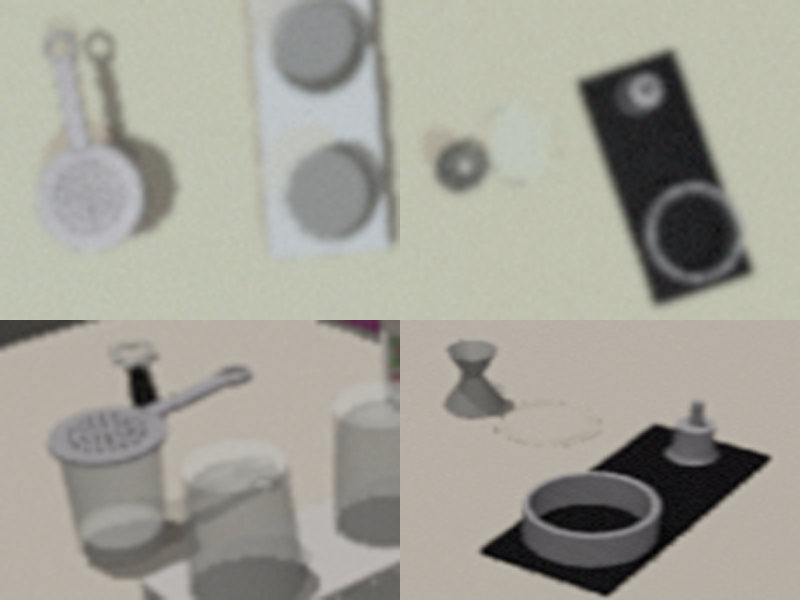

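```bash
cat > seg.py <<'E'
from h import *
def blob(mask,box):
    x0,y0,x1,y1=box;m=np.zeros_like(mask,np.uint8);m[y0:y1,x0:x1]=mask[y0:y1,x0:x1]
    n,l,st,c=cv2.connectedComponentsWithStats(m);i=1+np.argmax(st[1:,4]);return (l==i).astype(np.uint8)
def cont(m): return max(cv2.findContours(m,cv2.RETR_EXTERNAL,cv2.CHAIN_APPROX_NONE)[0],key=len).reshape(-1,2).astype(np.float32)
E
python3 - <<'E'
from seg import *
p=np.load("top0c.npy");d=np.load("top0.npy");pi=p.astype(int)
U=3
def up(box):
    x0,y0,x1,y1=box;return cv2.resize(p[y0:y1,x0:x1],None,fx=U,fy=U,interpolation=cv2.INTER_CUBIC).astype(int)
full=lambda uv,box: (np.array(uv)+.5)/U-.5+np.array(box[:2])
for n,u,v in [("table",200,250),("disc",178,222),("handle",173,197),("jig",300,216),("ringmetal",347,233),("base",350,215),("riser",228,205),("glassA",234,185)]:
    print(n,p[v,u],pts("top",[(u,v)],d)[0].round(3))
# strainer: b>g
box=(155,175,215,255);q=up(box);m=(q[:,:,2]-q[:,:,1]>-8)&(q.sum(2)>330)
m=blob(m,(0,0,m.shape[1],m.shape[0]))
xy=onz("top",full(np.argwhere(m)[:,::-1],box),.096)
print("strainer px",m.sum(),xy[:,:2].min(0),xy[:,:2].max(0))
mo=cv2.morphologyEx(m,cv2.MORPH_OPEN,cv2.getStructuringElement(2,(41,41)))
e=onz("top",full(cv2.minEnclosingCircle(cont(mo))[0],box)[None],.096);c=onz("top",full(np.argwhere(mo)[:,::-1],box),.096)
print("disc",c.mean(0),e,2*np.sqrt(np.ptp(c[:,0])*np.ptp(c[:,1]))/2)
C=c.mean(0)[:2];r=xy[:,:2]-C;dd=np.hypot(*r.T);h=r[(dd>.055)&(dd<.11)]
D=h.mean(0)/np.hypot(*h.mean(0));print("handle dir deg",np.degrees(np.arctan2(D[1],D[0])),"max",dd.max())
# base
box=(320,175,385,260);q=up(box);m=blob(q.sum(2)<200,(0,0,q.shape[1],q.shape[0]));m=cv2.morphologyEx(m,cv2.MORPH_CLOSE,np.ones((25,25)))
w=onz("top",full(cont(m),box),.008)[:,:2].astype(np.float32);print("base rect",cv2.minAreaRect(w))
# ring
q2=(q.sum(2)>220);mm=cv2.warpAffine
ins=cv2.erode(m,np.ones((5,5)))>0
b=(q2&ins).astype(np.uint8);n,l,st,cc=cv2.connectedComponentsWithStats(b)
for i in np.argsort(-st[1:,4])[:2]+1:
    k=cont((l==i).astype(np.uint8));el=cv2.fitEllipse(k);print("bright",st[i,4],full(el[0],box),el[1],[onz("top",full(el[0],box)[None],z)[0].round(4) for z in(.045,.074)])
# jigger
box=(285,200,318,235);q=up(box);m=blob(q.sum(2)<420,(0,0,q.shape[1],q.shape[0]));el=cv2.fitEllipse(cont(m));print("jig",el,onz("top",full(el[0],box)[None],.073))
# riser
box=(210,165,262,245);q=up(box);m=((q[:,:,2]-q[:,:,1]>-2)&(q.sum(2)>330));m=blob(m,(0,0,q.shape[1],q.shape[0]));m=cv2.morphologyEx(m,cv2.MORPH_CLOSE,np.ones((45,45)))
w=onz("top",full(cont(m),box),.062)[:,:2].astype(np.float32);print("riser",cv2.minAreaRect(w))
E
```

```text
table [160 162 148] [ 0.371  0.198 -0.005]
disc [140 138 141] [0.466 0.253 0.1  ]
handle [142 141 142] [0.547 0.27  0.099]
jig [129 131 127] [ 0.486 -0.145  0.042]
ringmetal [100 100 102] [ 0.429 -0.301  0.043]
base [26 28 29] [ 0.49 -0.32  0.01]
riser [157 161 164] [0.523 0.095 0.066]
glassA [115 116 118] [0.579 0.068 0.155]
strainer px 7016 [0.41607803 0.21214932] [0.59665874 0.30204363]
disc [0.46034038 0.25683001 0.096     ] [[0.46092074 0.25721921 0.096     ]] 0.08900201911473452
handle dir deg 12.091038047463945 max 0.13989551880516526
base rect ((0.4775906801223755, -0.3226248621940613), (0.19861522316932678, 0.0844605565071106), 18.259065628051758)
bright 571 [345.68812307 197.49205526] (25.70559310913086, 26.602012634277344) [array([ 0.5478, -0.2992,  0.045 ]), array([ 0.5453, -0.2928,  0.074 ])]
jig ((44.143524169921875, 47.02907180786133), (44.38465118408203, 49.577938079833984), 121.37763214111328) [[ 0.48742073 -0.14021556  0.073     ]]
riser ((0.5690059661865234, 0.07599784433841705), (0.1735747754573822, 0.10097861289978027), 4.672302722930908)
```

```bash
python3 - <<'E'
from seg import *
from scipy.optimize import least_squares
U=4
for n,box,z in(("top",(335,212,378,255),.045),("side",(262,270,318,318),.045)):
    p=np.load(n+"0c.npy");x0,y0,x1,y1=box
    q=cv2.resize(p[y0:y1,x0:x1],None,fx=U,fy=U,interpolation=cv2.INTER_CUBIC).astype(int).sum(2)
    # outer edge of ring: rays outward from seed, strongest bright->dark fall
    if n=="top":
        c=(np.array([358,233])-box[:2]+.5)*U; P=[]
        for a in np.arange(0,2*np.pi,.05):
            r=np.arange(20,62,.5);xs=c[0]+r*np.cos(a);ys=c[1]+r*np.sin(a)
            v=cv2.remap(q.astype(np.float32),xs.astype(np.float32)[None],ys.astype(np.float32)[None],1)[0]
            i=np.argmax(v[:]);P.append([xs[i],ys[i],v[i]])
        P=np.array(P);uv=(P[:,:2])/U-.5+np.array(box[:2]);w=onz("top",uv,z)[:,:2]
        f=least_squares(lambda s:np.hypot(*(w-s[:2]).T)-s[2],[.43,-.34,.04],loss="soft_l1",f_scale=.001);print("ring top",f.x,np.abs(f.fun).mean())
        ringc=f.x
p=np.load("side0c.npy");d=np.load("side0.npy")
q=cv2.resize(p[236:280,300:340],None,fx=10,fy=10,interpolation=cv2.INTER_CUBIC)
p2=np.load("top0c.npy");r=cv2.resize(p2[183:213,330:362],None,fx=12,fy=12,interpolation=cv2.INTER_CUBIC)
r=cv2.copyMakeBorder(r,0,440-r.shape[0],0,0,0)
cv2.imwrite("pics/post.png",np.hstack([q,r])[:,:,::-1])
for uv in [(320,262),(319,250),(290,284)]: print(uv,pts("side",[uv],d))
E
```

```text
ring top [ 0.42642327 -0.34426118  0.04378385] 0.003720851627543217
(320, 262) [[ 0.54269418 -0.30900569  0.03350672]]
(319, 250) [[ 0.54561236 -0.30032681  0.06067104]]
(290, 284) [[ 0.45518871 -0.31174508  0.0215796 ]]
```

View pics/post.png

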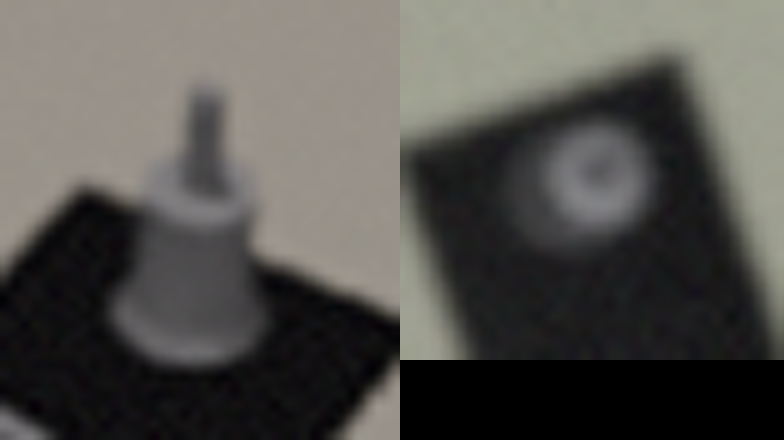

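The left half (side view) has the shoulder ellipse centred near (200,192) and the pin tip near (208,88). In the right half (top view) the shoulder is centred near (600,180).

```bash
python3 - <<'E'
from h import *
print(onz("side",[(300+200/10-.5,236+192/10-.5)],.045),onz("side",[(300+206/10-.5,236+84/10-.5)],.074))
print(onz("top",[(330+200/12-.5,183+180/12-.5)],.045))
# strainer eye / disc in side view: zoomed (236,374),(108,434) /4
f=lambda u,v:(140+u/4-.5,125+(v-320)/4-.5)
print(onz("side",[f(236,375),f(108,433)],.096))
# glass mouth below strainer; bottom ellipse centre approx
print(onz("side",[f(120,528)],.005))
# jigger rim in side: zoom(472,350) scaled 400/115,280/120
print(onz("side",[(235+72/3.478-.5,210+(349-320)/2.333-.5)],.073))
# clean glass tops (zoom 4x top)
print(onz("top",[(155+320/4-.5,175+42/4-.5),(155+333/4-.5,175+190/4-.5)],.154))
E
```

```text
[[ 0.54889608 -0.29968665  0.045     ]] [[ 0.55007604 -0.29790471  0.074     ]]
[[ 0.5477417  -0.30081808  0.045     ]]
[[0.58373738 0.2845152  0.096     ]
 [0.46206435 0.26048742 0.096     ]]
[[0.46795641 0.27748549 0.005     ]]
[[ 0.48684285 -0.1452458   0.073     ]]
[[0.57883608 0.0667394  0.154     ]
 [0.46466474 0.05651103 0.154     ]]
```

Call:
play_rows(plan=[[[0, 0, 0], [0, 0, -0.946], 1], [[0, 0, 0], [0, 0, -0.946], 1], [[0, 0, 0], [0, 0, -0.946], 1], [[0, 0, 0], [0, 0, -0.946], 1], [[0, 0, 0], [0, 0, -0.946], 1], [[-0.9, -0.9, 0], [0, 0, 0], 1], [[-0.9, -0.9, 0], [0, 0, 0], 1], [[-0.9, -0.9, 0], [0, 0, 0], 1], [[-0.9, -0.9, 0], [0, 0, 0], 1], [[-0.9, -0.9, 0], [0, 0, 0], 1], [[-0.9, -0.9, 0], [0, 0, 0], 1], [[-0.9, -0.9, 0], [0, 0, 0], 1]])

```text
t: 1.3
ee_pos: [0.3306, 0.409, 0.231]
eef_rot: [[-0.978, -0.209, -0.001], [-0.209, 0.978, -0.0], [0.001, -0.0, -1.0]]
ft_force: [-0.1, 1.4, 0.3]
finger_gap: 0.0854
grasp_force: 0.0
```

```bash
cat > go.py <<'E'
import sys
from h import *
from scipy.spatial.transform import Rotation as Ro
# usage: x y z headingdeg(of tool y): shift in tool axes & turn, in units
x,y,z,hd=map(float,sys.argv[1:5]);s=observe();R=np.array(s["eef_rot"]);p=np.array(s["ee_pos"])
a=np.radians(hd);T=np.array([[-np.sin(a),np.cos(a),0],[np.cos(a),np.sin(a),0],[0,0,-1]]).T
T=np.c_[[-np.sin(a),np.cos(a),0],[np.cos(a),np.sin(a),0],[0,0,-1]]
print("t",s["t"],"pos",p.round(4),"j",np.round(s["joints"],2),"F",np.round(s["ft_force"],1),"gap",round(s["finger_gap"],4),"gf",round(s["grasp_force"],1))
print("heading now",np.degrees(np.arctan2(R[1,1],R[0,1])).round(2))
d=np.array([x,y,z])-p
print("shift now-axes",(R.T@d/.025).round(2),"after turn",(T.T@d/.025).round(2),"turn",(Ro.from_matrix(R.T@T).as_rotvec()/.1).round(2))
E
python3 go.py .537 .274 .14 102.1
```

```text
t 1.3 pos [0.3306 0.409  0.231 ] j [ 0.67  0.34  1.36  0.    1.44 -1.12] F [-0.1  1.4  0.3] gap 0.0854 gf 0.0
heading now 102.04
shift now-axes [-6.95 -7.    3.64] after turn [-6.94 -7.01  3.64] turn [-0.   -0.01 -0.01]
```

Call:
play_rows(plan=[[[-0.87, -0.88, 0], [0, 0, 0], 1], [[-0.87, -0.88, 0], [0, 0, 0], 1], [[-0.87, -0.88, 0], [0, 0, 0], 1], [[-0.87, -0.88, 0], [0, 0, 0], 1], [[-0.87, -0.87, 0.7], [0, 0, 0], 1], [[-0.87, -0.87, 0.7], [0, 0, 0], 1], [[-0.87, -0.87, 0.7], [0, 0, 0], 1], [[-0.87, -0.87, 0.7], [0, 0, 0], 1], [[0, 0, 0.8], [0, 0, 0], 1], [[0, 0, 0], [0, 0, 0], 1]])

```text
t: 2.3
ee_pos: [0.5356, 0.2741, 0.1383]
eef_rot: [[-0.978, -0.207, -0.006], [-0.207, 0.978, -0.002], [0.006, -0.0, -1.0]]
ft_force: [0.1, -0.4, 0.2]
finger_gap: 0.0854
grasp_force: 0.0
```

```bash
python3 go.py .537 .274 .078 102.1; python3 - <<'E'
from h import *
p,d=capture("side");np.save("s1.npy",p)
q,_=capture("top")
a=cv2.resize(p[90:210,110:260],(750,600),interpolation=cv2.INTER_CUBIC)
b=cv2.resize(q[160:260,140:240],(400,400),interpolation=cv2.INTER_CUBIC)
a=cv2.resize(a,(400,320));b=cv2.resize(b,(320,320));cv2.imwrite("pics/s1.png",np.hstack([a,b])[:,:,::-1])
E
```

```text
t 2.3 pos [0.5356 0.2741 0.1383] j [ 0.28  0.55  1.29  0.    1.31 -1.5 ] F [ 0.1 -0.4  0.2] gap 0.0854 gf 0.0
heading now 101.97
shift now-axes [-0.07 -0.01  2.41] after turn [-0.05 -0.02  2.41] turn [-0.   -0.06 -0.02]
```

View pics/s1.png

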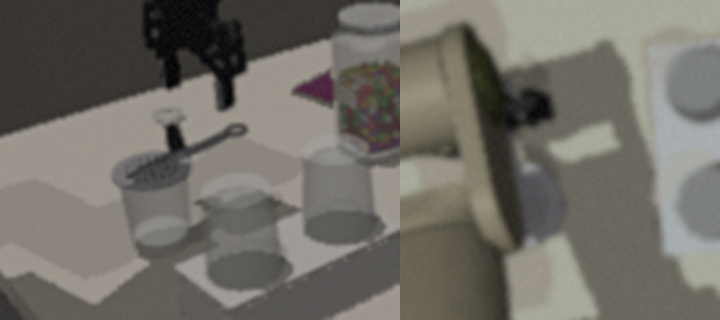

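The side view shows the fingers either side of the handle (strainer eye at about (236,130)), and the glass is undisturbed. I'll descend and grip.

Call:
play_rows(plan=[[[-0.03, 0, 0.85], [0, -0.05, 0], 1], [[-0.03, 0, 0.85], [0, 0, 0], 1], [[0, 0, 0.85], [0, 0, 0], 1], [[0, 0, 0], [0, 0, 0], 1], [[0, 0, 0], [0, 0, 0], 0], [[0, 0, 0], [0, 0, 0], 0], [[0, 0, 0], [0, 0, 0], 0], [[0, 0, 0], [0, 0, 0], 0], [[0, 0, 0], [0, 0, 0], 0], [[0, 0, 0], [0, 0, 0], 0], [[0, 0, 0], [0, 0, 0], 0], [[0, 0, 0], [0, 0, 0], 0]], squeeze=80)

```text
t: 3.6
ee_pos: [0.5383, 0.2755, 0.0778]
eef_rot: [[-0.978, -0.209, 0.005], [-0.209, 0.978, 0.001], [-0.006, 0.0, -1.0]]
ft_force: [0.3, 0.4, 1.7]
finger_gap: 0.0139
grasp_force: 77.9
```

Call:
play_rows(plan=[[[0, 0, -0.2], [0, 0, 0], 0], [[0, 0, -0.4], [0, 0, 0], 0], [[0, 0, -0.8], [0, 0, 0], 0], [[0, 0, -0.8], [0, 0, 0], 0], [[0, 0, -0.8], [0, 0, 0], 0], [[0, 0, -0.8], [0, 0, 0], 0], [[0, 0, -0.8], [0, 0, 0], 0], [[0, 0, -0.8], [0, 0, 0], 0], [[0, 0, -0.8], [0, 0, 0], 0], [[0, 0, -0.8], [0, 0, 0], 0], [[0, 0, -0.4], [0, 0, 0], 0], [[0, 0, 0], [0, 0, 0], 0]])

```text
t: 4.8
ee_pos: [0.5375, 0.2753, 0.2641]
eef_rot: [[-0.978, -0.209, 0.007], [-0.209, 0.978, 0.002], [-0.008, 0.0, -1.0]]
ft_force: [0.2, 0.0, -0.7]
finger_gap: 0.0137
grasp_force: 77.9
```

```bash
python3 go.py .508 -.316 .26 108.3; python3 - <<'E'
from h import *
p,d=capture("side");np.save("s2.npy",p);np.save("s2d.npy",d)
cv2.imwrite("pics/s2.png",cv2.resize(p[30:210,100:300],(660,594),interpolation=cv2.INTER_CUBIC)[:,:,::-1])
E
```

```text
t 4.8 pos [0.5375 0.2753 0.2641] j [ 0.28  0.46  1.08 -0.    1.6  -1.5 ] F [ 0.2  0.  -0.7] gap 0.0137 gf 77.9
heading now 102.05
shift now-axes [  6.09 -22.89   0.11] after turn [  8.55 -22.09   0.16] turn [-0.    0.08 -1.09]
```

View pics/s2.png

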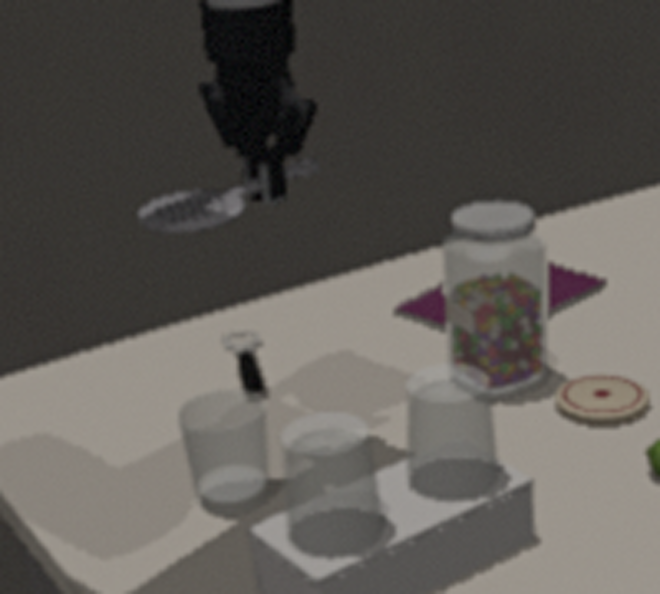

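Strainer held level at about (195,210); the upright glass remains standing, with its mouth at about (223,402) in the crop.

Call:
play_rows(plan=[[[0, 0, 0], [0, 0, -0.55], 0], [[0, 0, 0], [0, 0.08, -0.54], 0], [[0.18, -0.46, 0], [0, 0, 0], 0], [[0.36, -0.92, 0], [0, 0, 0], 0], [[0.36, -0.92, 0], [0, 0, 0], 0], [[0.36, -0.92, 0], [0, 0, 0], 0], [[0.36, -0.92, 0], [0, 0, 0], 0], [[0.36, -0.92, 0], [0, 0, 0], 0], [[0.36, -0.92, 0], [0, 0, 0], 0], [[0.36, -0.92, 0], [0, 0, 0], 0], [[0.36, -0.92, 0], [0, 0, 0], 0], [[0.36, -0.92, 0], [0, 0, 0], 0]])

```text
t: 6.05
ee_pos: [0.5238, 0.0394, 0.2622]
eef_rot: [[-0.95, -0.312, -0.004], [-0.312, 0.95, -0.001], [0.004, 0.0, -1.0]]
ft_force: [-0.1, -0.0, -0.5]
finger_gap: 0.0139
grasp_force: 77.9
```

Call:
play_rows(plan=[[[0.36, -0.92, 0], [0, 0, 0], 0], [[0.36, -0.92, 0], [0, 0, 0], 0], [[0.36, -0.92, 0], [0, 0, 0], 0], [[0.36, -0.92, 0], [0, 0, 0], 0], [[0.36, -0.92, 0], [0, 0, 0], 0], [[0.36, -0.92, 0], [0, 0, 0], 0], [[0.36, -0.92, 0], [0, 0, 0], 0], [[0.36, -0.92, 0], [0, 0, 0], 0], [[0.36, -0.92, 0], [0, 0, 0], 0], [[0.36, -0.92, 0], [0, 0, 0], 0], [[0.36, -0.92, 0], [0, 0, 0], 0], [[0.36, -0.92, 0], [0, 0, 0], 0]])

```text
t: 7.25
ee_pos: [0.5076, -0.2563, 0.2625]
eef_rot: [[-0.95, -0.312, -0.004], [-0.312, 0.95, -0.0], [0.004, 0.001, -1.0]]
ft_force: [0.7, -1.1, -0.9]
finger_gap: 0.0137
grasp_force: 77.9
```

```bash
python3 go.py .508 -.316 .12 108.3
```

```text
t 7.25 pos [ 0.5076 -0.2563  0.2625] j [-0.67  0.4   1.18 -0.    1.57 -2.56] F [ 0.7 -1.1 -0.9] gap 0.0137 gf 77.9
heading now 108.17
shift now-axes [ 0.71 -2.28  5.7 ] after turn [ 0.74 -2.27  5.7 ] turn [ 0.01 -0.04 -0.02]
```

Call:
play_rows(plan=[[[0.2, -0.75, 0.9], [0, -0.04, -0.02], 0], [[0.3, -0.75, 0.9], [0, 0, 0], 0], [[0.3, -0.63, 0.9], [0, 0, 0], 0], [[0, 0, 0.9], [0, 0, 0], 0], [[0, 0, 0.9], [0, 0, 0], 0], [[0, 0, 0.9], [0, 0, 0], 0], [[0, 0, 0.9], [0, 0, 0], 0], [[0, 0, 0.6], [0, 0, 0], 0], [[0, 0, 0.3], [0, 0, 0], 0], [[0, 0, 0], [0, 0, 0], 0]])

```text
t: 8.25
ee_pos: [0.5057, -0.3117, 0.0823]
eef_rot: [[-0.949, -0.315, -0.001], [-0.315, 0.949, 0.002], [0.0, 0.002, -1.0]]
ft_force: [-0.3, -1.0, -0.9]
finger_gap: 0.0138
grasp_force: 78.0
```

```bash
python3 go.py .505 -.3133 .085 108.3; python3 - <<'E'
from h import *
p,d=capture("side");np.save("s3.npy",p);q,_=capture("top");np.save("t3.npy",q)
a=cv2.resize(p[205:325,250:370],(480,480),interpolation=cv2.INTER_CUBIC)
b=cv2.resize(q[180:260,320:373],(318,480),interpolation=cv2.INTER_CUBIC)
cv2.imwrite("pics/s3.png",np.hstack([a,b])[:,:,::-1])
E
```

```text
t 8.25 pos [ 0.5057 -0.3117  0.0823] j [-0.75  0.6   1.38  0.    1.16 -2.64] F [-0.3 -1.  -0.9] gap 0.0138 gf 78.0
heading now 108.34
shift now-axes [ 0.05 -0.05 -0.11] after turn [ 0.05 -0.05 -0.11] turn [ 0.02 -0.    0.01]
```

View pics/s3.png

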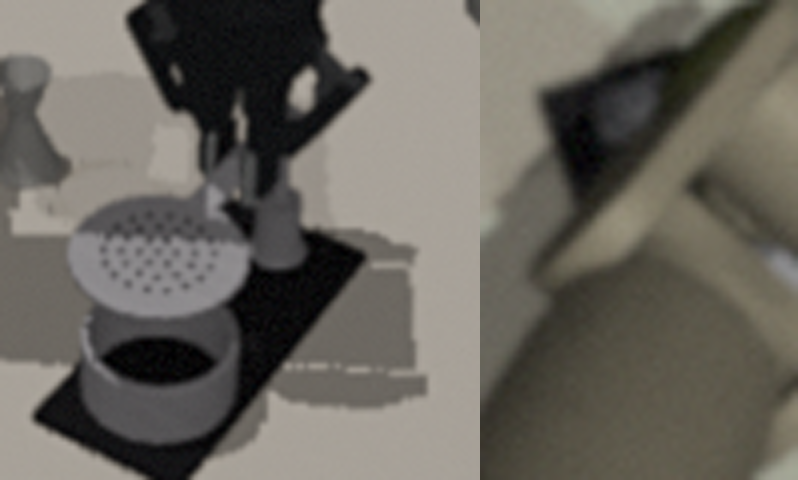

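The side view shows the disc centred near (160,256) in the crop, above the ring seat; the eye is hidden behind the gripper. I'll check the disc's centre and tilt by depth.

```bash
python3 - <<'E'
from seg import *
from scipy.optimize import least_squares
p,d=capture("side")
vv,uu=np.mgrid[240:300,255:320];o,D=ray("side",np.c_[uu.ravel(),vv.ravel()])
W=o+D*d[240:300,255:320].ravel()[:,None]
m=(W[:,2]>.08)&(W[:,2]<.125)&(np.hypot(W[:,0]-.43,W[:,1]+.335)<.06)
w=W[m];A=np.c_[w[:,:2]-[.43,-.335],np.ones(len(w))];c=np.linalg.lstsq(A,w[:,2],rcond=None)[0]
x=np.array([.949,.315]);print(len(w),"tilt along x,y deg",np.degrees([c[:2]@x,c[:2]@[-.315,.949]]),"z",c[2],"res",(w[:,2]-A@c).std())
M=np.zeros((384,512),np.uint8);M[240:300,255:320]=m.reshape(60,65);M=cv2.morphologyEx(M,cv2.MORPH_CLOSE,np.ones((5,5)))
for zz in(.0985,.1005):
    k=onz("side",cont(M),zz)[:,:2]
    f=least_squares(lambda s:np.hypot(*(k-s[:2]).T)-s[2],[.43,-.335,.044],loss="soft_l1",f_scale=.001);print(f.x,np.abs(f.fun).mean())
C=np.array([.5485,-.300]);print("seat by post",C-.125*x)
E
```

```text
1180 tilt along x,y deg [0.64888314 0.06188972] z 0.10294106408420517 res 0.00129748332103392
[ 0.43285271 -0.33661745  0.04425021] 0.002520471727054698
[ 0.43142836 -0.33827547  0.04410295] 0.002512108765842403
seat by post [ 0.429875 -0.339375]
```

Call:
play_rows(plan=[[[0.08, -0.06, 0], [0, 0, 0], 0], [[0, 0, 0.4], [0, 0, 0], 0], [[0, 0, 0.4], [0, 0, 0], 0], [[0, 0, 0.2], [0, 0, 0], 0], [[0, 0, 0.2], [0, 0, 0], 0], [[0, 0, 0.2], [0, 0, 0], 0], [[0, 0, 0], [0, 0, 0], 0]])

```text
t: 9.1
ee_pos: [0.505, -0.3137, 0.0476]
eef_rot: [[-0.949, -0.316, 0.0], [-0.316, 0.949, 0.001], [-0.0, 0.001, -1.0]]
ft_force: [-0.1, 0.6, -0.5]
finger_gap: 0.0138
grasp_force: 78.0
```

Call:
play_rows(plan=[[[0, 0, 0.2], [0, 0, 0], 0], [[0, 0, 0.2], [0, 0, 0], 0], [[0, 0, 0.1], [0, 0, 0], 0], [[0, 0, 0.05], [0, 0, 0], 0], [[0, 0, 0], [0, 0, 0], 0]])

```text
t: 9.6
ee_pos: [0.5052, -0.3139, 0.0344]
eef_rot: [[-0.949, -0.316, 0.001], [-0.316, 0.949, 0.0], [-0.001, -0.0, -1.0]]
ft_force: [-0.3, 0.1, -0.2]
finger_gap: 0.0139
grasp_force: 78.0
```

Call:
play_rows(plan=[[[0, 0, 0.05], [0, 0, 0], 0], [[0, 0, 0.05], [0, 0, 0], 0], [[0, 0, 0.04], [0, 0, 0], 0], [[0, 0, 0], [0, 0, 0], 0]])

```text
t: 10.0
ee_pos: [0.5052, -0.314, 0.0313]
eef_rot: [[-0.949, -0.316, 0.001], [-0.316, 0.949, -0.0], [-0.001, -0.001, -1.0]]
ft_force: [-1.6, 0.1, 1.5]
finger_gap: 0.0136
grasp_force: 78.2
```

```bash
python3 - <<'E'
from h import *
p,d=capture("side")
vv,uu=np.mgrid[250:320,255:320];o,D=ray("side",np.c_[uu.ravel(),vv.ravel()])
W=o+D*d[250:320,255:320].ravel()[:,None]
m=(np.hypot(W[:,0]-.43,W[:,1]+.339)<.038)&(W[:,2]>.03);w=W[m]
A=np.c_[w[:,:2]-[.43,-.339],np.ones(len(w))];c=np.linalg.lstsq(A,w[:,2],rcond=None)[0];print(len(w),c)
a=cv2.resize(p[205:325,250:370],(480,480),interpolation=cv2.INTER_CUBIC)
cv2.imwrite("pics/s4.png",a[:,:,::-1])
E
```

```text
813 [0.01849094 0.02242802 0.04994042]
```

View pics/s4.png

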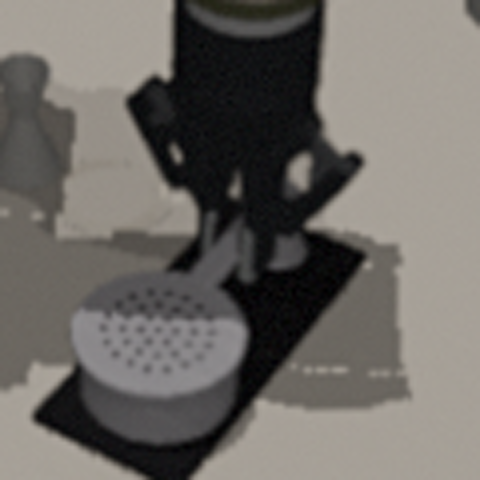

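The disc is sitting on the ring seat (crop centre about (160,335)), with contact just starting. I'll release.

Call:
play_rows(plan=[[[0, 0, 0.02], [0, 0, 0], 0], [[0, 0, 0], [0, 0, 0], 0.4], [[0, 0, 0], [0, 0, 0], 0.6], [[0, 0, 0], [0, 0, 0], 0.6], [[0, 0, 0], [0, 0, 0], 0.6], [[0, 0, -0.3], [0, 0, 0], 0.7], [[0, 0, -0.8], [0, 0, 0], 0.8], [[0, 0, -0.9], [0, 0, 0], 1], [[0, 0, -0.9], [0, 0, 0], 1], [[0, 0, -0.9], [0, 0, 0], 1], [[0, 0, -0.9], [0, 0, 0], 1], [[0, 0, -0.9], [0, 0, 0], 1]])

```text
t: 11.25
ee_pos: [0.505, -0.3138, 0.1722]
eef_rot: [[-0.949, -0.316, 0.001], [-0.316, 0.949, -0.0], [-0.001, -0.001, -1.0]]
ft_force: [0.4, -0.5, -0.2]
finger_gap: 0.0854
grasp_force: 0.0
```

Call:
play_rows(plan=[[[-0.3, 0.9, -0.6], [0, 0, 0], 1], [[-0.3, 0.9, -0.3], [0, 0, 0], 1], [[-0.3, 0.9, 0], [0, 0, 0.9], 1], [[0, 0, 0], [0, 0, 0.9], 1], [[0, 0, 0], [0, 0, 0.9], 1], [[0, 0, 0], [0, 0, 0.9], 1], [[0, 0, 0], [0, 0, 0.9], 1]])

```text
t: 11.95
ee_pos: [0.505, -0.2426, 0.1937]
eef_rot: [[-0.991, 0.132, 0.001], [0.132, 0.991, -0.0], [-0.001, -0.0, -1.0]]
ft_force: [-0.1, -1.0, -0.4]
finger_gap: 0.0854
grasp_force: 0.0
```

```bash
python3 go.py .487 -.142 .12 80; python3 - <<'E'
from h import *
p,d=capture("side");q,dq=capture("top");np.save("s5.npy",p)
vv,uu=np.mgrid[250:320,255:320];o,D=ray("side",np.c_[uu.ravel(),vv.ravel()])
W=o+D*d[250:320,255:320].ravel()[:,None]
m=(np.hypot(W[:,0]-.43,W[:,1]+.339)<.038)&(W[:,2]>.03);w=W[m]
A=np.c_[w[:,:2]-[.43,-.339],np.ones(len(w))];c=np.linalg.lstsq(A,w[:,2],rcond=None)[0];print(len(w),c)
a=cv2.resize(p[205:325,230:380],(500,400),interpolation=cv2.INTER_CUBIC)
b=cv2.resize(q[180:260,320:380],(300,400),interpolation=cv2.INTER_CUBIC)
cv2.imwrite("pics/s5.png",np.hstack([a,b])[:,:,::-1])
E
```

```text
t 11.95 pos [ 0.505  -0.2426  0.1937] j [-0.66  0.43  1.33  0.    1.38 -2.1 ] F [-0.1 -1.  -0.4] gap 0.0854 gf 0.0
heading now 82.42
shift now-axes [1.25 3.89 2.95] after turn [1.41 3.84 2.95] turn [-0.    0.01  0.42]
816 [0.02995396 0.02409638 0.04971577]
```

View pics/s5.png

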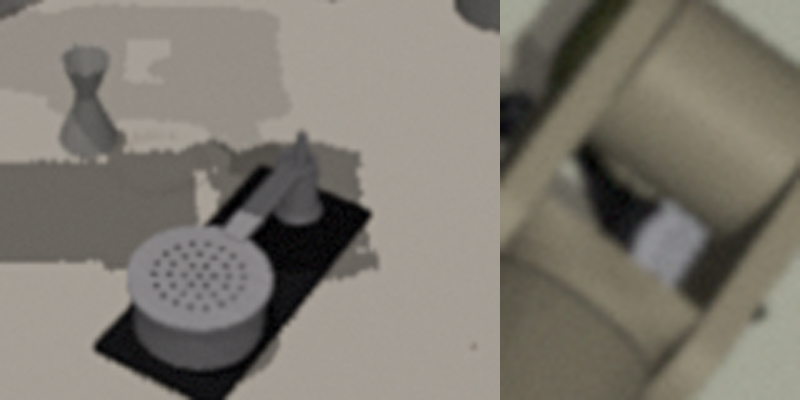

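The strainer hangs with the pin tip (crop (302,135)) through the eye and the disc flush on the ring. I'll move over the jigger, then re-check both.

Call:
play_rows(plan=[[[0.25, 0.78, 0], [0, 0, 0], 1], [[0.25, 0.78, 0.5], [0, 0, 0], 1], [[0.25, 0.78, 0.6], [0, 0, 0], 1], [[0.25, 0.78, 0.7], [0, 0, 0], 1], [[0.25, 0.75, 0.7], [0, 0, 0], 1], [[0, 0, 0.3], [0, 0, 0], 1], [[0, 0, 0], [0, 0, 0], 1]])

```text
t: 12.75
ee_pos: [0.4866, -0.1429, 0.1227]
eef_rot: [[-0.992, 0.126, 0.0], [0.126, 0.992, 0.0], [-0.0, 0.0, -1.0]]
ft_force: [1.1, -0.4, 0.4]
finger_gap: 0.0852
grasp_force: 0.0
```

```bash
python3 go.py .487 -.1425 .022 82.4; python3 - <<'E'
from h import *
p,d=capture("side");q,dq=capture("top")
# strainer line profile, depth z along centreline from side and top cameras
x=np.array([.949,.315]);P=np.array([.5485,-.300])
for n,dd in(("side",d),("top",dq)):
    m=camera_model(n);K=np.array(m["mtx"]);V=np.array(m["view"])
    vv,uu=np.mgrid[150:330,240:400];uv=np.c_[uu.ravel(),vv.ravel()];o,D=ray(n,uv);W=o+D*dd[150:330,240:400].ravel()[:,None]
    r=W[:,:2]-P;a=r@x;b=r@[-.315,.949]
    for lo,hi,wd in((-.165,-.145,.03),(-.135,-.115,.03),(-.105,-.09,.03),(-.07,-.05,.006),(-.05,-.03,.006),(-.03,-.018,.006)):
        k=(a>lo)&(a<hi)&(abs(b)<wd)&(W[:,2]>.03)&(W[:,2]<.08);print(n,lo,k.sum(),np.median(W[k,2]).round(4) if k.any() else None)
E
```

```text
t 12.75 pos [ 0.4866 -0.1429  0.1227] j [-0.52  0.42  1.59  0.    1.14 -1.96] F [ 1.1 -0.4  0.4] gap 0.0852 gf 0.0
heading now 82.74
shift now-axes [-0.02  0.02  4.03] after turn [-0.02  0.02  4.03] turn [0.   0.   0.06]
side -0.165 310 0.0494
side -0.135 214 0.0498
side -0.105 149 0.0504
side -0.07 38 0.0525
side -0.05 36 0.0526
side -0.03 20 0.0523
top -0.165 102 0.0507
top -0.135 109 0.0499
top -0.105 82 0.0508
top -0.07 22 0.0511
top -0.05 20 0.0528
top -0.03 12 0.0527
```

The strainer is flat: disc top about 0.050 and handle top about 0.052. Now I'll grip the jigger.

Call:
play_rows(plan=[[[0, 0, 0.8], [0, 0, 0], 1], [[0, 0, 0.8], [0, 0, 0], 1], [[0, 0, 0.8], [0, 0, 0], 1], [[0, 0, 0.8], [0, 0, 0], 1], [[0, 0, 0.8], [0, 0, 0], 1], [[0, 0, 0], [0, 0, 0], 1], [[0, 0, 0], [0, 0, 0], 0.4], [[0, 0, 0], [0, 0, 0], 0.3], [[0, 0, 0], [0, 0, 0], 0.3], [[0, 0, 0], [0, 0, 0], 0.3], [[0, 0, 0], [0, 0, 0], 0.3], [[0, 0, 0], [0, 0, 0], 0.3]], squeeze=40)

```text
t: 14.05
ee_pos: [0.4873, -0.1433, 0.0244]
eef_rot: [[-0.992, 0.128, 0.003], [0.128, 0.992, -0.002], [-0.003, -0.001, -1.0]]
ft_force: [-1.9, -0.5, 8.2]
finger_gap: 0.0377
grasp_force: 39.8
```

Call:
play_rows(plan=[[[0, 0, 0], [0, 0, 0], 0.3], [[0, 0, -0.1], [0, 0, 0], 0.3], [[0, 0, -0.3], [0, 0, 0], 0.3], [[0, 0, -0.8], [0, 0, 0], 0.3], [[0, 0, -0.9], [0, 0, 0], 0.3], [[0, 0, -0.9], [0, 0, 0], 0.3], [[0, 0, -0.9], [0, 0, 0], 0.3], [[0, 0, -0.9], [0, 0, 0], 0.3], [[0, 0, -0.9], [0, 0, 0], 0.3], [[0, 0, -0.9], [0, 0, 0], 0.3], [[0, 0, -0.9], [0, 0, 0], 0.3], [[0, 0, -0.9], [0, 0, 0], 0.3]])

```text
t: 15.25
ee_pos: [0.4861, -0.1425, 0.2346]
eef_rot: [[-0.992, 0.128, 0.001], [0.128, 0.992, -0.0], [-0.001, 0.0, -1.0]]
ft_force: [0.2, -0.7, -1.0]
finger_gap: 0.0374
grasp_force: 40.2
```

```bash
python3 go.py .464 .26 .25 82.4; python3 - <<'E'
from h import *
p,d=capture("side");np.save("s6.npy",p);np.save("s6d.npy",d)
q,_=capture("top");np.save("t6.npy",q)
a=cv2.resize(p[120:240,120:300],(600,400),interpolation=cv2.INTER_CUBIC)
b=cv2.resize(q[200:250,155:205],(200,200),interpolation=cv2.INTER_CUBIC);b=cv2.copyMakeBorder(b,0,200,0,0,0)
cv2.imwrite("pics/s6.png",np.hstack([a,b])[:,:,::-1])
E
```

```text
t 15.25 pos [ 0.4861 -0.1425  0.2346] j [-0.52  0.3   1.41  0.    1.43 -1.96] F [ 0.2 -0.7 -1. ] gap 0.0374 gf 40.2
heading now 82.63
shift now-axes [ 2.94 15.85 -0.62] after turn [ 3.01 15.84 -0.62] turn [0.   0.01 0.04]
```

View pics/s6.png

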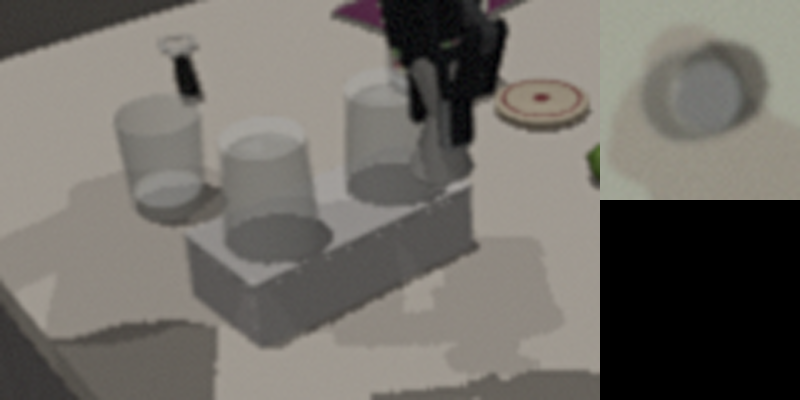

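The jigger hangs upright in the fingers at about (440,130). The upright glass has its rim near (158,115) in the crop, or (705,90) in the top inset. I'll locate its mouth numerically by colour mask.

```bash
python3 - <<'E'
from seg import *
from scipy.optimize import least_squares
for n,f,box,seed in(("top","t6",(155,200,205,250),(178,222)),("side","s6",(140,135,200,195),(167,165)),("side","s2",(140,135,200,195),(167,165))):
    p=cv2.GaussianBlur(np.load(f+".npy"),(0,0),.8).astype(float);x0,y0,x1,y1=box
    r=cv2.resize((p[:,:,2]/p[:,:,0])[y0:y1,x0:x1],None,fx=3,fy=3,interpolation=cv2.INTER_CUBIC)
    t,_=cv2.threshold(np.clip((r-.7)*400,0,255).astype(np.uint8),0,255,cv2.THRESH_OTSU);th=.7+t/400
    m=(r>th).astype(np.uint8);m=cv2.morphologyEx(m,cv2.MORPH_CLOSE,np.ones((15,15)));m=cv2.morphologyEx(m,cv2.MORPH_OPEN,np.ones((15,15)))
    k=cont(blob(m,(0,0,m.shape[1],m.shape[0])));uv=(k+.5)/3-.5+np.array(box[:2])
    print(n,f,"th",round(th,3),"bbox",uv.min(0),uv.max(0))
    w=onz(n,uv,.092)[:,:2]
    # rim arc = silhouette part farthest from camera's ground point
    o,_=ray(n,[(0,0)]);c=w.mean(0)
    for it in range(4):
        dirn=(c-o[:2])/np.hypot(*(c-o[:2]));sel=((w-c)@dirn)>0.006
        g=least_squares(lambda s:np.hypot(*(w[sel]-s).T)-.039,c,loss="soft_l1",f_scale=.001);c=g.x
    h=least_squares(lambda s:np.hypot(*(w[sel]-s[:2]).T)-s[2],[*c,.039],loss="soft_l1",f_scale=.001)
    print("  rim",c,np.abs(g.fun).mean(),"free r",h.x)
    # base front edge at z=0
    w=onz(n,uv,.0)[:,:2];sel=((w-c)@dirn)<-.01
    h=least_squares(lambda s:np.hypot(*(w[sel]-s[:2]).T)-s[2],[*c,.036],loss="soft_l1",f_scale=.001);print("  base",h.x,np.abs(h.fun).mean())
E
```

```text
top t6 th 0.91 bbox [154.66666669 199.66666669] [204.33333206 234.33333206]
  rim [0.49009401 0.30267911] 0.010592370077144095 free r [0.48794675 0.14671783 0.18501303]
  base [0.49011509 0.24360735 0.06343057] 0.008168846854734388
side s6 th 0.925 bbox [155.         148.33333302] [180.         184.66666794]
  rim [0.46683681 0.25209146] 0.0028881983933539725 free r [0.46851765 0.26167008 0.03097013]
  base [154.17422801 306.79860134 342.93749518] 0.0012330347433362476
side s2 th 0.922 bbox [156. 148.] [180.         184.66666794]
  rim [0.46630336 0.25659967] 0.0022575904749646673 free r [0.4687004  0.26483922 0.03167756]
  base [ 60.28919168 111.9452377  126.71909842] 0.0017817805288492157
```

```bash
cat > rim.py <<'E'
from seg import *
from scipy.optimize import least_squares
from scipy.ndimage import gaussian_filter1d
def proj(n,W):
    m=camera_model(n);V=np.array(m["view"],float);c=W@V[:3,:3].T+V[:3,3];s=c[:,:2]/-c[:,2:]*[1,-1]
    s*=1+m["k1"]*(s**2).sum(1,keepdims=True);K=np.array(m["mtx"]);return s@K[:2,:2].T+K[:2,2]
if __name__=="__main__":
  for n in("top","side"):
    p=np.mean([capture(n)[0].astype(np.float32) for _ in range(8)],0);np.save(n+"avg.npy",p)
    o,_=ray(n,[(0,0)])
    for zz,sg,lab in((.092,1,"rim"),(0.,-1,"base")):
        c=np.array([.463,.259])
        for it in range(4):
            a0=np.arctan2(*((c-o[:2])*sg)[::-1]);A=a0+np.radians(np.arange(-75,76,5));r=np.arange(.024,.054,.0005)
            W=np.stack([c[0]+r*np.cos(A)[:,None],c[1]+r*np.sin(A)[:,None],np.full((len(A),len(r)),zz)],-1)
            uv=proj(n,W.reshape(-1,3)).astype(np.float32)
            v=sum(cv2.remap(p[:,:,i],uv[:,0][None],uv[:,1][None],cv2.INTER_CUBIC)[0] for i in range(3)).reshape(len(A),-1)
            g=np.abs(gaussian_filter1d(v,3,axis=1,order=1))
            rr=r[g.argmax(1)];E=np.c_[c[0]+rr*np.cos(A),c[1]+rr*np.sin(A)]
            f=least_squares(lambda s:np.hypot(*(E-s[:2]).T)-(.039 if lab=="rim" else s[2]),[*c,.037],loss="soft_l1",f_scale=.0007);c=f.x[:2]
        print(n,lab,f.x.round(4),"res",np.median(np.abs(f.fun)).round(5),"r",(rr*1e3).round(0).astype(int).tolist())
E
python3 rim.py
```

```text
top rim [0.4617 0.2573 0.037 ] res 0.00045 r [34, 37, 38, 39, 39, 39, 38, 39, 39, 40, 41, 40, 41, 40, 39, 39, 39, 40, 39, 39, 39, 40, 39, 39, 39, 39, 39, 39, 39, 38, 38]
top base [0.473  0.2496 0.039 ] res 0.00039 r [41, 40, 40, 39, 39, 39, 39, 40, 39, 40, 40, 40, 39, 40, 39, 39, 41, 40, 39, 40, 40, 40, 40, 41, 39, 39, 40, 40, 39, 38, 38]
side rim [0.4678 0.2623 0.037 ] res 0.00231 r [41, 41, 43, 45, 47, 49, 51, 30, 34, 38, 40, 51, 52, 34, 35, 36, 37, 37, 38, 38, 39, 38, 41, 40, 40, 41, 42, 42, 42, 42, 42]
side base [0.4739 0.2554 0.0415] res 0.00052 r [43, 42, 42, 42, 42, 42, 40, 40, 41, 42, 41, 42, 43, 40, 41, 41, 42, 43, 41, 41, 44, 44, 44, 43, 42, 41, 42, 41, 42, 41, 41]
```

Call:
play_rows(plan=[[[0.08, 0.44, 0], [0, 0, 0], 0.3], [[0.166, 0.876, 0], [0, 0, 0], 0.3], [[0.166, 0.876, 0], [0, 0, 0], 0.3], [[0.166, 0.876, 0], [0, 0, 0], 0.3], [[0.166, 0.876, 0], [0, 0, 0], 0.3], [[0.166, 0.876, 0], [0, 0, 0], 0.3], [[0.166, 0.876, 0], [0, 0, 0], 0.3], [[0.166, 0.876, 0], [0, 0, 0], 0.3], [[0.166, 0.876, 0], [0, 0, 0], 0.3], [[0.166, 0.876, 0], [0, 0, 0], 0.3]])

```text
t: 17.15
ee_pos: [0.4737, 0.0702, 0.2332]
eef_rot: [[-0.992, 0.128, 0.001], [0.128, 0.992, 0.0], [-0.001, 0.0, -1.0]]
ft_force: [0.6, -1.0, -0.6]
finger_gap: 0.0375
grasp_force: 40.3
```

Call:
play_rows(plan=[[[0.166, 0.876, 0], [0, 0, 0], 0.3], [[0.166, 0.876, 0], [0, 0, 0], 0.3], [[0.166, 0.876, 0], [0, 0, 0], 0.3], [[0.166, 0.876, 0], [0, 0, 0], 0.3], [[0.166, 0.876, 0], [0, 0, 0], 0.3], [[0.166, 0.876, 0], [0, 0, 0], 0.3], [[0.166, 0.876, 0], [0, 0, 0], 0.3], [[0.166, 0.876, 0], [0, 0, 0], 0.3], [[0.08, 0.44, 0], [0, 0, 0], 0.3], [[0, 0, 0], [0, 0, 0], 0.3], [[0, 0, 0], [0, 0, 0], 0.3]])

```text
t: 18.25
ee_pos: [0.463, 0.2575, 0.233]
eef_rot: [[-0.992, 0.128, 0.001], [0.128, 0.992, -0.0], [-0.001, -0.0, -1.0]]
ft_force: [-0.1, 0.1, -0.9]
finger_gap: 0.0375
grasp_force: 40.3
```

```bash
python3 go.py .4625 .258 .16 82.6; python3 - <<'E'
from rim import *
# jigger foot in side view: depth points near the TCP
s=observe();T=np.array(s["ee_pos"]);D=np.mean([capture("side")[1] for _ in range(4)],0)
u,v=proj("side",np.array([T]))[0];u0,v0=int(u)-40,int(v)-30
vv,uu=np.mgrid[v0:v0+90,u0:u0+80];o,d=ray("side",np.c_[uu.ravel(),vv.ravel()]);W=o+d*D[v0:v0+90,u0:u0+80].ravel()[:,None]
k=(np.hypot(*(W-T)[:,:2].T)<.04)&(W[:,2]>T[2]-.05)&(W[:,2]<T[2]-.003);w=W[k]
P=np.c_[uu.ravel(),vv.ravel()][k]
print(len(w),"z min",np.percentile(w[:,2],[0,2,5]))
zs=T[2]-.0244
for z in np.arange(.003,.02,.004):
    b=abs(w[:,2]-(zs+z))<.002
    if b.sum()>3:
        q=P[b];rr=w[b];print(z,b.sum(),"u",q[:,0].min(),q[:,0].max(),"v",q[:,1].min(),q[:,1].max(),"mean",rr.mean(0).round(4))
print("TCP px",u,v,"foot axis px",proj("side",np.array([[T[0],T[1],zs+z] for z in(0,.005,.01,.015)])).round(1).tolist())
E
```

```text
t 18.25 pos [0.463  0.2575 0.233 ] j [ 0.28  0.34  1.35 -0.    1.45 -1.16] F [-0.1  0.1 -0.9] gap 0.0375 gf 40.3
heading now 82.63
shift now-axes [0.03 0.02 2.92] after turn [0.02 0.02 2.92] turn [-0.    0.01  0.01]
110 z min [0.19213549 0.20909296 0.21015791]
0.003 25 u 154 169 v 116 120 mean [0.4541 0.2439 0.2119]
0.007 22 u 155 169 v 115 118 mean [0.4571 0.2436 0.2157]
0.011 23 u 155 168 v 114 117 mean [0.4553 0.2455 0.2197]
0.015 18 u 152 167 v 112 115 mean [0.4549 0.2499 0.2234]
0.019 17 u 156 166 v 112 114 mean [0.4558 0.2459 0.2274]
TCP px 161.3152382363295 109.33327249876945 foot axis px [[162.4, 117.4], [162.2, 115.8], [162.0, 114.1], [161.7, 112.5]]
```

Call:
play_rows(plan=[[[0, 0.02, 0.4], [0, 0, 0], 0.3], [[0, 0, 0.6], [0, 0, 0], 0.3], [[0, 0, 0.6], [0, 0, 0], 0.3], [[0, 0, 0.6], [0, 0, 0], 0.3], [[0, 0, 0.6], [0, 0, 0], 0.3], [[0, 0, 0.5], [0, 0, 0], 0.3], [[0, 0, 0.4], [0, 0, 0], 0.3], [[0, 0, 0.2], [0, 0, 0], 0.3], [[0, 0, 0.15], [0, 0, 0], 0.3], [[0, 0, 0], [0, 0, 0], 0.3], [[0, 0, 0], [0, 0, 0], 0.3]])

```text
t: 19.55
ee_pos: [0.4636, 0.2583, 0.1322]
eef_rot: [[-0.992, 0.128, 0.002], [0.128, 0.992, 0.0], [-0.002, 0.0, -1.0]]
ft_force: [0.1, 0.1, -0.3]
finger_gap: 0.0373
grasp_force: 40.2
```

```bash
python3 go.py .4625 .258 .1314 82.6; python3 - <<'E'
from rim import *
p=np.mean([capture("side")[0].astype(np.float32) for _ in range(8)],0)
D=capture("side")[1]
# scan rows through jigger foot / glass rim: edge columns, and vertical scan
T=np.array(observe()["ee_pos"])
print("axis px z=.107,.115,.092,.05",proj("side",np.array([[T[0],T[1],z] for z in(.107,.115,.092,.05)])).round(1).tolist())
for v in range(136,176,2): print(v,p[v,146:192].sum(1).astype(int)[::1].tolist())
E
```

```text
t 19.55 pos [0.4636 0.2583 0.1322] j [ 0.29  0.44  1.51 -0.    1.19 -1.16] F [ 0.1  0.1 -0.3] gap 0.0373 gf 40.2
heading now 82.62
shift now-axes [ 0.04 -0.02  0.03] after turn [ 0.04 -0.02  0.03] turn [0.   0.02 0.  ]
axis px z=.107,.115,.092,.05 [[166.8, 149.5], [166.4, 147.1], [167.4, 154.1], [169.2, 166.6]]
136 [437, 439, 438, 439, 438, 440, 438, 439, 440, 439, 443, 445, 410, 247, 67, 53, 141, 170, 175, 94, 31, 36, 32, 69, 186, 299, 320, 261, 203, 224, 262, 339, 430, 446, 442, 440, 440, 440, 438, 438, 439, 439, 438, 439, 440, 439]
138 [438, 438, 438, 437, 438, 439, 439, 437, 437, 437, 440, 444, 437, 368, 226, 134, 169, 184, 180, 115, 52, 35, 34, 55, 141, 199, 137, 59, 38, 48, 114, 252, 385, 440, 444, 440, 439, 439, 439, 440, 439, 438, 440, 440, 439, 439]
140 [439, 437, 438, 439, 439, 440, 440, 440, 438, 437, 438, 440, 445, 446, 426, 327, 223, 181, 179, 142, 67, 37, 37, 39, 86, 138, 124, 68, 47, 47, 59, 163, 327, 428, 445, 441, 441, 439, 439, 438, 437, 439, 439, 439, 438, 439]
142 [440, 439, 439, 439, 438, 439, 439, 438, 438, 438, 439, 439, 442, 449, 424, 288, 207, 198, 188, 164, 
[... 3169 characters left out ...]
[389, 390, 390, 391, 390, 391, 391, 391, 393, 392, 379, 326, 294, 300, 308, 314, 319, 322, 326, 329, 334, 339, 343, 348, 353, 356, 354, 353, 349, 347, 341, 335, 328, 313, 319, 362, 394, 399, 397, 378, 340, 307, 301, 304, 313, 324]
172 [390, 389, 392, 391, 391, 392, 392, 390, 391, 393, 390, 358, 309, 296, 303, 311, 322, 338, 359, 374, 385, 395, 402, 406, 407, 402, 398, 395, 390, 375, 352, 335, 314, 287, 293, 330, 318, 274, 260, 260, 250, 246, 254, 263, 278, 296]
174 [391, 390, 390, 391, 390, 390, 391, 391, 390, 394, 392, 373, 327, 296, 313, 346, 374, 391, 404, 407, 409, 410, 410, 410, 407, 387, 357, 349, 349, 348, 347, 345, 343, 323, 272, 218, 208, 213, 215, 225, 241, 248, 253, 260, 266, 275]
```

Call:
play_rows(plan=[[[0.06, -0.02, 0.03], [0, 0, 0], 0.3], [[0, 0, 0], [0, 0, 0], 0.3], [[0, 0, 0], [0, 0, 0], 0.3], [[0, 0, 0], [0, 0, 0], 0.3]])

```text
t: 20.4
ee_pos: [0.4618, 0.258, 0.1311]
eef_rot: [[-0.992, 0.128, 0.001], [0.128, 0.992, 0.0], [-0.001, 0.0, -1.0]]
ft_force: [-0.9, 1.0, -0.6]
finger_gap: 0.0374
grasp_force: 40.2
```

```bash
python3 go.py .462 .2577 .1314 82.6; python3 -c "
from plant import sign_off;print(sign_off())"
```

```text
t 20.4 pos [0.4618 0.258  0.1311] j [ 0.29  0.44  1.52 -0.    1.18 -1.16] F [-0.9  1.  -0.6] gap 0.0374 gf 40.2
heading now 82.62
shift now-axes [-0.01 -0.01 -0.01] after turn [-0.01 -0.01 -0.01] turn [0.   0.01 0.  ]
the job is handed in; nothing more can be done
None
```

I handed the job in at 20.4 s: the strainer hangs flat on its stand and is released, and the jigger is held upright over the upright glass, centred on its mouth to about 2 mm by my measurements, with its foot about 15 mm above the rim; the judge's result was not returned.

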